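# Set the knobbed seal stones on risers with their tops level

## Task

Three of the seal stones have a turned knob on top: stand each of them upright in the middle of a riser of its own so that their tops all come level, the tallest stone on the lowest riser, the middle one on the middle riser and the shortest on the highest. Leave the two plain flat-topped red stones, the loupe and the round tin standing where they are.

Things in the scene. Friction and masses are not known exactly. Their poses are not given: they have to be found in the camera images.
- tall_stone_mid (a point): centre (33 mm above the underside) of the tallest knobbed seal stone: a slender standing cream stone, square body 15 x 15 mm and 55 mm high, with a small round turned knob (12 mm across, 11 mm high) on top, 66 mm in all. z is up, x and y are square to its side faces; grip any two opposite sides. About 45 g.
- middle_stone_mid (a point): centre (29.5 mm above the underside) of the middle knobbed seal stone: a standing grey-green stone, square body 18 x 18 mm and 48 mm high, with a round turned knob (14 mm across, 11 mm high) on top, 59 mm in all. z is up, x and y are square to its side faces; grip any two opposite sides. About 45 g.
- short_stone_mid (a point): centre (24.5 mm above the underside) of the shortest knobbed seal stone: a standing grey-green stone with an oblong body, 12 mm thick along its x axis, 26 mm wide along its y axis and 38 mm high, with a broad round knob (20 mm across, 11 mm high, wider than the body is thick) on top, 49 mm in all. z is up. Grip it along y, on the two narrow ends of the body 26 mm apart. About 45 g.
- plain_slim_mid (a point): centre (25 mm above the underside) of a plain flat-topped red stone without a knob, 16 x 16 x 50 mm high, standing loose among the others. Not part of the job.
- plain_stout_mid (a point): centre (21 mm above the underside) of a plain flat-topped red stone without a knob, 22 x 22 x 42 mm high, standing loose among the others. Not part of the job.
- low_riser: lowest riser: a round flat aluminium disc faced with black rubber, 58 mm across and 10 mm high, fast on the table. Origin at the centre of its underside, z up; the place for a stone is the centre of its top, 10 mm above the origin.
- middle_riser: middle riser: a square aluminium block faced with black rubber, 50 x 50 mm and 17 mm high, fast on the table. Origin at the centre of its underside, z up, x and y square to its sides; the place for a stone is the centre of its top, 17 mm above the origin.
- high_riser: highest riser: a six-sided aluminium block with a wider foot, faced with black rubber, its top 58 mm across the corners and 50 mm across the flats and 27 mm high, fast on the table. Origin at the centre of its underside, z up; the place for a stone is the centre of its top, 27 mm above the origin.
- loupe_mid (a point): centre (15 mm above the underside) of a loose black eye loupe, a short tube 38 mm across and 30 mm high, standing near the stones. Not part of the job.
- wax_tin_mid (a point): centre (17.5 mm above the underside) of a loose round tin with a dark lid, 72 mm across and 35 mm high. Not part of the job.
Things that resemble listed ones, but are neither listed nor needed, are in the scene too. Leave any orange, purple or yellow look-alike of the part that bears tall_stone_mid alone.

How it is judged (in metres and radians):
At the end, for the whole second after the job is handed in: Each knobbed stone stands released, at rest and upright (0.08 rad) on its riser: tallest on lowest, middle on middle, shortest on highest, within 12 mm of the riser's centre and 4 mm of standing height; red stones, loupe and tin upright and within 20 mm of where they were (horizontal distance between tall_stone_mid and low_riser below 0.012 m and z of tall_stone_mid in the frame of low_riser between 0.039 and 0.047 m and angle between each of tall_stone_mid, middle_stone_mid, short_stone_mid's own z axis and vertical below 0.08 rad and linear speed of each of tall_stone, middle_stone, short_stone below 0.02 m/s and horizontal distance between middle_stone_mid and middle_riser below 0.012 m and z of middle_stone_mid in the frame of middle_riser between 0.0425 and 0.0505 m and horizontal distance between short_stone_mid and high_riser below 0.012 m and z of short_stone_mid in the frame of high_riser between 0.0475 and 0.0555 m and distance of each of plain_slim_mid, plain_stout_mid, loupe_mid, wax_tin_mid from where it was at the start of the episode below 0.02 m and angle between each of plain_slim_mid, plain_stout_mid, loupe_mid, wax_tin_mid's own z axis and vertical below 0.1 rad); the robot touches nothing.
It fails at once if the slim red stone is shifted or knocked over (distance of plain_slim_mid from where it was at the start of the episode above 0.02 m or angle between plain_slim_mid's own z axis and vertical above 0.3 rad).
It fails at once if the stout red stone is shifted or knocked over (distance of plain_stout_mid from where it was at the start of the episode above 0.02 m or angle between plain_stout_mid's own z axis and vertical above 0.3 rad).
It fails at once if the loupe is shifted or knocked over (distance of loupe_mid from where it was at the start of the episode above 0.02 m or angle between loupe_mid's own z axis and vertical above 0.3 rad).
It fails at once if the tin is shifted or knocked over (distance of wax_tin_mid from where it was at the start of the episode above 0.02 m or angle between wax_tin_mid's own z axis and vertical above 0.3 rad).
It also fails if it takes over 96 s, if anything falls off the work surface, if the arm or the gripper's body presses on something with over 40 N, if the wrist force passes 120 N, or if a joint passes its speed limit or range.

## Robot

A 7-joint arm with a two-finger parallel gripper is mounted at the origin on a cart in front of the work surface, level with it; the furniture and walls round the work are solid. World frame = base frame: x ahead of the robot, y to its left, z up, the work surface at z = 0. Lengths are in mm, angles in rad, forces in N, time in s.
With the tool pointing down it reaches from about 425 to 825 mm from the base axis. Payload 3.6 kg.
Tool frame: the origin (TCP) lies on the centre line of the jaws, within the pads' length; the fingertips stand ahead of it and the grasp point (between the pads) is the TCP (tcp_to_tips is the z of the fingertips in the tool frame, in mm); z points along the fingers, y is the line along which they close (so a half turn about z gives the same grasp; the last joint's range is limited). The gripper opens to 85 mm and grips with 20 to 120 N. Pads are 22 mm wide; open, the fingers measure 114 mm over their backs; the gripper's body (76 mm by 85 mm) begins 54 mm behind the grasp point. The pads swing forward as they close: fully open they stand 13 mm farther back than shut.
Start: joints at [1.137, 0.615, -0.013, 1.423, 0.008, 1.103, -0.04], TCP at [257.792, -596.664, 250.297] pointing down, gripper open.
Joint ranges: [-3.12, 3.12], [-0.3, 2.06], [-1.34, 1.32], [0.26, 2.42], [-1.36, 4.5], [0.01, 1.98], [-2.84, 2.84]. Speed limits (rad/s): [2.79, 2.79, 3.14, 3.14, 3.14, 3.14, 3.14].

## Interface

Orientations are given as a rotation vector (axis times angle).
In Python, from station import get_obs, grab_frame, close_job, recognise, regions_of, mark_of, tcp_to_tips gives the robot as it stands.
- The arm moves only by the tool arm_command, never from a script. Its argument "deltas" is a list of rows, each a list of 2 entries, a list of its own where there are three numbers: the shift along the tool's x, y, z in mm, then the turn about the tool's z in rad. In form: [[[x, y, z], turn], ...]. A call has 1 to 20 rows; each row shifts and turns the commanded pose from where the row before left it, along the tool's axes as they then stand; what a row does not reach is not made up. A row lasts 1/12 s, in which the tool goes at most 41.7 mm and 7.16 degrees, less where a joint would pass 70% of its speed; a pose out of reach is approached as far as the arm can. A call with a gripper value outside its range is refused whole. "hand" is the finger opening in mm, from 0 to 85.4, set as the call begins (left out, the last holds). The fingers move at their own pace and stop on an object; "grip_force" is the grip in N (left out, the last holds). Time passes only in rows, so rows that do not move let the fingers close. It gives the time, the measured TCP pose, the force, the opening and the grip force at its end, in the units of the state.
- get_obs(): the state, without advancing time (a new reading comes with each control period).
- grab_frame(name): name is "scene" or "top"; returns a dict with "frame" (384x512x3 uint8, blue, green, red), "fx", "fy", "cx", "cy" (pixels), "k1" (the pictures are not rectified: a ray, as slopes to the right and down, at radius r is drawn at 1 + k1 r^2 times it, then the intrinsics apply), "R" (3x3) and "t" (3): a world point X has camera coordinates R X + t. Camera axes: x right, y down, z forward; pixel columns grow to the right and rows downward; lengths in mm; the calibration is good to about 2 mm. A picture is of the moment at which its call begins. There is no depth.
- close_job(): hands the job in; it is judged then, once.
Trained networks look in the newest picture that a camera, given by its name, has taken for a name from the list of things; names that differ only in an ending like _2 or _b are one class to them, and where a whole thing is asked for, a point or a joint stands for the part that bears it (a point fixed in the world has none). Each returns a list of dicts, best first, with "conf" (0 to 1); they miss things now and then, are a little off and sometimes report something else, mostly with a low value. They report only what shows in the picture. A call takes as long as a camera call. They do not tell look-alikes from the thing itself.
- recognise(target, camera): "xy" ([column, row] in pixels, amid what is visible of it).
- regions_of(target, camera): "pixels" (384x512 bool, what is visible of it) and "xy" ([column, row] in pixels, amid what is visible of it).
- mark_of(target, camera): "xy" ([column, row] in pixels: a listed point, or the origin of a listed thing).
The state is a dict: "time_s": time; "joint_positions": joint angles; "qd": joint speeds; "joint_efforts": joint torques, N m; "tcp_pos": TCP position; "eef_rot": TCP orientation; "ft_force": force on the tool from outside, world axes, zero at the start; "ft_torque": the same for the moment, N m; "gripper_width": finger opening in mm; "grasp_force": force on a finger pad.
Only numpy, scipy, OpenCV 4.12 (cv2) and the standard library are available. Lean on these libraries where they do the work, as an engineer would, in place of code of your own. Each camera call takes 0.05 s, during which the arm holds its last target. There are 200 camera calls.

## Working session

There is one attempt and no reset: what is moved stays moved. The work goes in short steps, Python scripts to look and compute and a tool call to move; the robot and the scene stay as the last step left them, time stands still between calls to the robot, and variables do not carry over. Pictures are saved under pics/ and viewed, at most 14 in all, crops included, and the job is handed in when it is done.

Besides the shell and the picture viewer there is one more tool, called after "Request:" by a JSON object that holds its "api" and its "payload". arm_command: Moves the arm, as the interface text tells. Its arguments: {"type":"object","properties":{"deltas":{"type":"array"},"hand":{"type":"number"},"grip_force":{"type":"number"}},"required":["deltas"]}

```bash
mkdir -p pics
cat > h.py <<'E'
import numpy as np, cv2
from station import *
def ray(c,px):
    K=np.array([[c['fx'],0,c['cx']],[0,c['fy'],c['cy']],[0,0,1.]])
    u=cv2.undistortPoints(np.array([[px]],float),K,np.array([c['k1'],0,0,0,0.]))[0,0]
    R=np.array(c['R']);t=np.array(c['t'])
    return -R.T@t, R.T@np.array([u[0],u[1],1.])
def at_z(c,px,z):
    o,d=ray(c,px); return o+d*(z-o[2])/d[2]
def proj(c,X):
    K=np.array([[c['fx'],0,c['cx']],[0,c['fy'],c['cy']],[0,0,1.]])
    return cv2.projectPoints(np.array(X,float).reshape(-1,1,3),cv2.Rodrigues(np.array(c['R']))[0],np.array(c['t'],float),K,np.array([c['k1'],0,0,0,0.]))[0][:,0]
Z=dict(tall_stone_mid=33,middle_stone_mid=29.5,short_stone_mid=24.5,plain_slim_mid=25,plain_stout_mid=21,low_riser=0,middle_riser=0,high_riser=0,loupe_mid=15,wax_tin_mid=17.5)
E
python3 - <<'E'
from h import *
print(tcp_to_tips); o=get_obs(); print(o['time_s'],o['eef_rot'],o['tcp_pos'])
for n in("top","scene"):
    c=grab_frame(n); cv2.imwrite(f'pics/{n}0.png',cv2.resize(c['frame'],(800,600),interpolation=cv2.INTER_CUBIC))
    print(n,'cam',(-np.array(c['R']).T@c['t']).round(),c['fx'])
    for k,z in Z.items():
        print(k,[(np.round(m['xy']).tolist(),round(m['conf'],2),at_z(c,m['xy'],z)[:2].round(1).tolist()) for m in mark_of(k,n)[:4]])
E
```

```text
19.0
0.0 [-3.07405390e+00 -6.35643902e-01  9.32373225e-04] [ 257.47438382 -596.04853232  249.14704677]
top cam [ 243.  -38. 1173.] 485.54535636747
tall_stone_mid [([367.0, 223.0], 0.64, [464.8, -283.4]), ([343.0, 226.0], 0.62, [456.2, -225.8]), ([356.0, 246.0], 0.58, [407.8, -257.4]), ([339.0, 261.0], 0.42, [371.5, -217.7])]
middle_stone_mid [([267.0, 163.0], 0.54, [606.3, -38.7])]
short_stone_mid [([313.0, 201.0], 0.43, [515.7, -154.9])]
plain_slim_mid [([270.0, 212.0], 0.57, [482.6, -51.2])]
plain_stout_mid [([347.0, 178.0], 0.56, [579.4, -237.5])]
low_riser [([222.0, 229.0], 0.72, [440.4, 63.2])]
middle_riser [([178.0, 206.0], 0.69, [492.3, 175.8])]
high_riser [([224.0, 231.0], 0.66, [437.1, 58.6]), ([135.0, 204.0], 0.65, [492.4, 283.8])]
loupe_mid [([316.0, 149.0], 0.74, [652.9, -159.3])]
wax_tin_mid [([385.0, 189.0], 0.91, [556.4, -331.1])]
scene cam [-303. -440.  537.] 419.6952870878621
tall_stone_mid [([360.0, 260.0], 0.72, [402.4, -319.0]), ([347.0, 241.0], 0.63, [455.5, -277.6]), ([210.0, 221.0], 0.59, [393.8, 27.6]), ([322.0, 236.0], 0.53, [448.8, -225.1])]
middle_stone_mid [([268.0, 194.0], 0.65, [581.2, -32.3])]
short_stone_mid [([302.0, 219.0], 0.54, [511.8, -155.5]), ([268.0, 198.0], 0.4, [573.1, -35.0])]
plain_slim_mid [([257.0, 212.0], 0.45, [493.7, -44.9]), ([379.0, 233.0], 0.39, [531.8, -331.2])]
plain_stout_mid [([346.0, 217.0], 0.61, [574.9, -242.2])]
low_riser [([208.0, 219.0], 0.59, [445.3, 66.7])]
middle_riser [([182.0, 199.0], 0.62, [501.9, 184.8])]
high_riser [([152.0, 193.0], 0.57, [493.0, 281.4])]
loupe_mid [([318.0, 195.0], 0.66, [661.9, -144.2])]
wax_tin_mid [([376.0, 231.0], 0.64, [550.1, -322.0])]
```

View pics/top0.png

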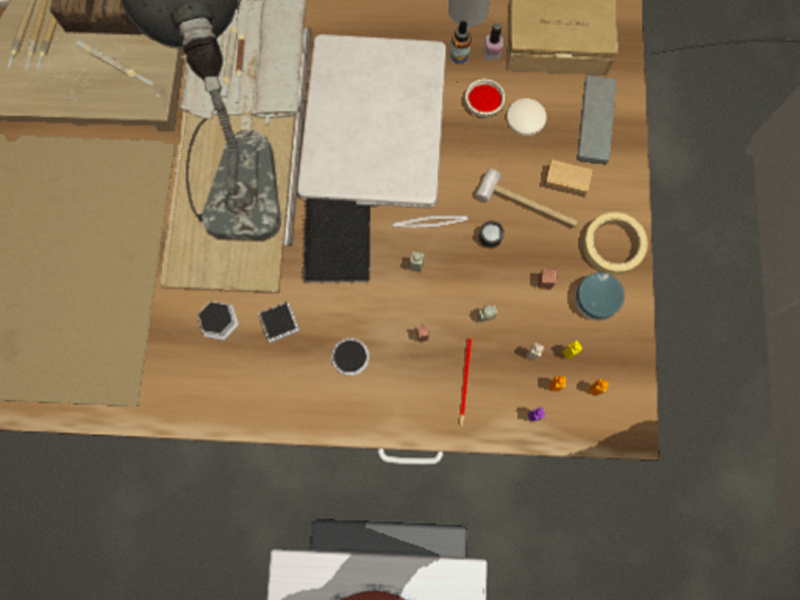

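View pics/scene0.png

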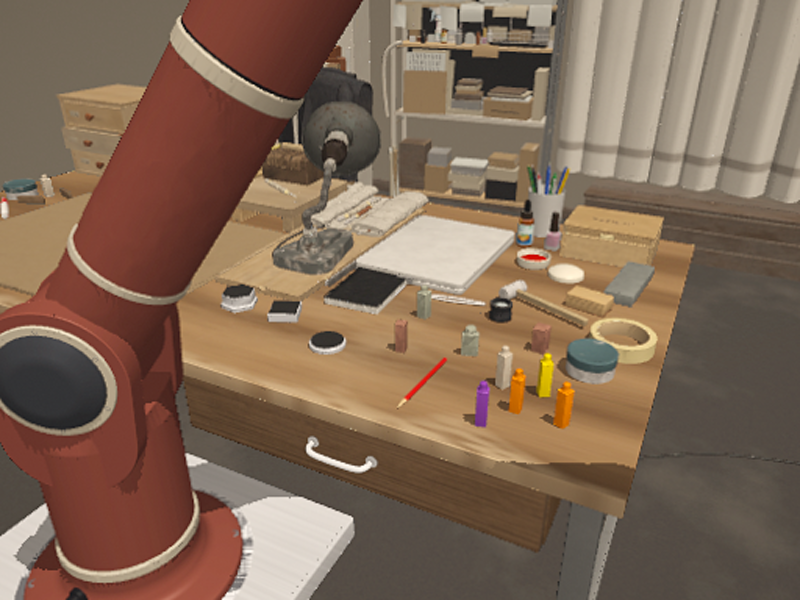

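The cream stone is at 800-px (536,350) top and (505,367) scene. It could be mistaken for the yellow (572,348), the orange pair (558,382) and (599,386), or the purple one (537,413). The middle stone is at (417,260) and the short one at (487,312). The slim red stone is at (422,332) and the stout red at (548,277). Risers: round at (350,356), square at (279,321), hex at (217,320). Next I fit poses by silhouette in both cameras.

```bash
cat > fit.py <<'E'
from h import *
from scipy.optimize import minimize
def box(sx,sy,z0,z1): return np.array([[a*sx/2,b*sy/2,z] for a in(-1,1) for b in(-1,1) for z in(z0,z1)])
def cyl(d,z0,z1,n=24,ph=0): return np.array([[d/2*np.cos(a+ph),d/2*np.sin(a+ph),z] for a in np.arange(n)*2*np.pi/n for z in(z0,z1)])
M=dict(tall_stone_mid=[box(15,15,0,55),cyl(12,55,66)],middle_stone_mid=[box(18,18,0,48),cyl(14,48,59)],
 short_stone_mid=[box(12,26,0,38),cyl(20,38,49)],plain_slim_mid=[box(16,16,0,50)],plain_stout_mid=[box(22,22,0,42)],
 low_riser=[cyl(58,0,10)],middle_riser=[box(50,50,0,17)],high_riser=[cyl(58,0,27,6)],loupe_mid=[cyl(38,0,30)],wax_tin_mid=[cyl(72,0,35)])
S=4
def place(P,p,z0=0):
    c,s=np.cos(p[2]),np.sin(p[2]); return P@np.array([[c,s,0],[-s,c,0],[0,0,1]])+[p[0],p[1],z0]
def sil(cam,k,p,x0,z0,w=160):
    im=np.zeros((w*S//2,w*S//2),np.uint8)
    for P in M[k]:
        q=(proj(cam,place(P,p,z0))-x0+.5)*S
        cv2.fillConvexPoly(im,cv2.convexHull((q*16).astype(np.int32)),255,shift=4)
    return cv2.GaussianBlur(im,(0,0),S*.6)/255.
def masks(k,cams,guess):
    out={}
    for n,c in cams.items():
        r=[a for a in regions_of(k,n)]
        g=proj(c,[[guess[0],guess[1],Z[k]]])[0]
        r=[a for a in r if np.linalg.norm(np.array(a['xy'])-g)<14]
        if r: out[n]=(min(r,key=lambda a:np.linalg.norm(np.array(a['xy'])-g)))
    return out
def fit(k,cams,guess,z0=0,ms=None):
    ms=ms or masks(k,cams,guess); T={}
    for n,m in ms.items():
        x0=np.round(np.array(m['xy'])-40)
        A=np.array([[S,0,-x0[0]*S+(S-1)/2],[0,S,-x0[1]*S+(S-1)/2]],float)
        w=160*S//2
        T[n]=(cv2.GaussianBlur(cv2.warpAffine(m['pixels'].astype(np.uint8)*255,A,(w,w),flags=cv2.INTER_NEAREST),(0,0),S*.6)/255.,x0)
    def cost(p): return sum(((sil(cams[n],k,p,x0,z0)-t)**2).sum()/t.sum() for n,(t,x0) in T.items())
    best=None
    for y in np.arange(6)*np.pi/6-np.pi/2:
        s=np.array([[guess[0],guess[1],y]]+[[guess[0]+a,guess[1]+b,y+d] for a,b,d in((10,0,.1),(0,10,-.1),(3,3,.35))])
        r=minimize(cost,s[0],method='Nelder-Mead',options=dict(initial_simplex=s,xatol=.1,fatol=1e-4,maxiter=150))
        if best is None or r.fun<best.fun: best=r
    return best.x,best.fun,list(ms)
E
cat > run1.py <<'E'
from fit import *
cams={n:grab_frame(n) for n in("top","scene")}
G=dict(tall_stone_mid=(456,-226),middle_stone_mid=(594,-36),short_stone_mid=(514,-155),plain_slim_mid=(488,-48),plain_stout_mid=(577,-240),low_riser=(443,65),middle_riser=(497,180),high_riser=(493,282),loupe_mid=(657,-152),wax_tin_mid=(553,-327))
res={}
for k,g in G.items():
    ms=masks(k,cams,g); x,f,u=fit(k,cams,g,ms=ms); res[k]=x
    print(k,x.round(2),round(f,3),end=' ')
    for n in u:
        y,ff,_=fit(k,cams,x,ms={n:ms[n]}); print(n,y.round(1),round(ff,2),end=' ')
    print()
np.save('res.npy',res,allow_pickle=True)
out=[]
c0=dict(top=(210,130,190,143),scene=(125,160,270,203))
for n,c in cams.items():
    a,b,w,h=c0[n]; s=800/w if n=='top' else 800/w
    im=cv2.resize(c['frame'][b:b+h,a:a+w],None,fx=s,fy=s,interpolation=cv2.INTER_CUBIC)
    for k in M:
        for P in M[k]:
            q=(proj(c,place(P,res[k]))-[a,b]+.5)*s
            cv2.polylines(im,[cv2.convexHull(q.astype(np.int32))],True,(255,255,0),1)
    cv2.imwrite(f'pics/{n}_fit.png',im[:600])
E
python3 run1.py
```

```text
tall_stone_mid [ 457.14 -222.22   -2.09] 0.074 top [ 457.5 -222.9   -0.5] 0.03 scene [ 456.  -221.8   -1.7] 0.02 
middle_stone_mid [ 5.9222e+02 -3.6000e+01  8.0000e-02] 0.043 scene [592.  -35.9  -1.5] 0.04 
short_stone_mid [ 5.1583e+02 -1.4845e+02  3.4000e-01] 0.3 top [ 5.162e+02 -1.500e+02  4.000e-01] 0.04 scene [ 516.6 -147.2   -1.7] 0.17 
plain_slim_mid [479.19 -50.06  -1.39] 0.08 top [480.3 -51.2  -1.4] 0.01 scene [479.5 -48.7  -1.5] 0.02 
plain_stout_mid [ 577.45 -240.33   -1.23] 0.042 scene [ 577.4 -240.6   -1.5] 0.04 
low_riser [441.95  60.52  -1.22] 0.098 top [442.7  60.1  -1.4] 0.03 scene [440.1  61.3  -1.6] 0.05 
middle_riser [490.96 176.46  -1.1 ] 0.135 top [491.3 175.6  -1.1] 0.04 scene [491.6 178.1  -1.1] 0.09 
high_riser [487.8  271.45  -0.69] 0.046 top [488.5 271.2  -1.8] 0.02 scene [486.1 271.5  -0.8] 0.01 
loupe_mid [ 649.17 -154.     -1.24] 0.104 top [ 649.2 -154.8   -1.5] 0.08 scene [ 650.4 -153.    -1.4] 0.01 
wax_tin_mid [ 554.15 -325.79   -1.37] 0.09 top [ 554.3 -327.6   -1.4] 0.03 scene [ 555.  -323.6   -1.5] 0.03
```

View pics/top_fit.png

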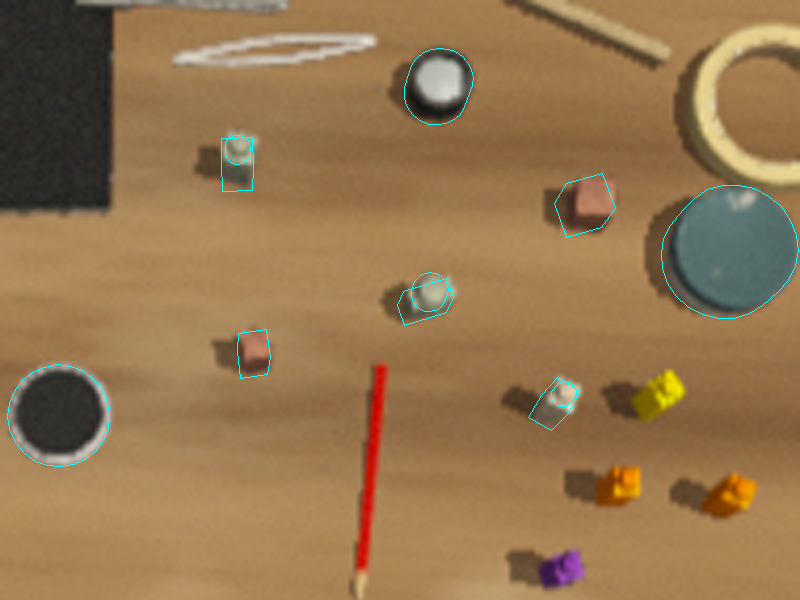

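View pics/scene_fit.png

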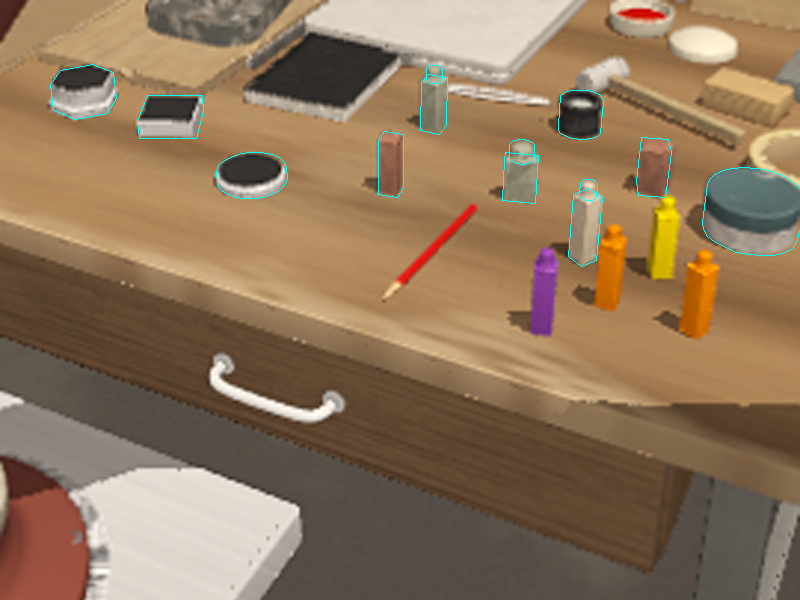

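The overlays agree to about 1 px. The chosen stone is the cream one at top-crop (560,400), clear of the yellow, orange and purple ones. One refinement of the yaws, leaving a small per-camera shift free.

```bash
cat > yaw.py <<'E'
from fit import *
from h import *
cams={n:grab_frame(n) for n in("top","scene")}
res=np.load('res.npy',allow_pickle=True).item()
for k in("tall_stone_mid","middle_stone_mid","short_stone_mid"):
    ms=masks(k,cams,res[k]); tot=[]
    Y=np.arange(0,np.pi if k[0]=='s' else np.pi/2,.1)
    for y in Y:
        row=[]
        for n,m in ms.items():
            x0=np.round(np.array(m['xy'])-40);A=np.array([[S,0,-x0[0]*S+1.5],[0,S,-x0[1]*S+1.5]],float)
            t=cv2.GaussianBlur(cv2.warpAffine(m['pixels'].astype(np.uint8)*255,A,(320,320),flags=cv2.INTER_NEAREST),(0,0),S*.6)/255.
            f=lambda p:((sil(cams[n],k,(p[0],p[1],y),x0,0)-t)**2).sum()/t.sum()
            row.append(minimize(f,res[k][:2],method='Nelder-Mead',options=dict(maxiter=50)).fun)
        tot.append(row)
    print(k,list(ms)); print(np.c_[Y,np.array(tot)].round(3).T.tolist())
E
python3 yaw.py
```

```text
tall_stone_mid ['top', 'scene']
[[0.0, 0.1, 0.2, 0.3, 0.4, 0.5, 0.6, 0.7, 0.8, 0.9, 1.0, 1.1, 1.2, 1.3, 1.4, 1.5], [0.074, 0.078, 0.084, 0.082, 0.075, 0.071, 0.063, 0.056, 0.052, 0.055, 0.042, 0.035, 0.041, 0.047, 0.059, 0.071], [0.032, 0.049, 0.078, 0.101, 0.065, 0.042, 0.031, 0.027, 0.028, 0.031, 0.033, 0.033, 0.031, 0.028, 0.025, 0.028]]
middle_stone_mid ['top', 'scene']
[[0.0, 0.1, 0.2, 0.3, 0.4, 0.5, 0.6, 0.7, 0.8, 0.9, 1.0, 1.1, 1.2, 1.3, 1.4, 1.5], [0.08, 0.083, 0.092, 0.104, 0.111, 0.12, 0.128, 0.129, 0.128, 0.121, 0.115, 0.1, 0.09, 0.078, 0.075, 0.079], [0.078, 0.073, 0.078, 0.093, 0.122, 0.105, 0.085, 0.076, 0.076, 0.08, 0.089, 0.093, 0.094, 0.093, 0.091, 0.082]]
short_stone_mid ['top', 'scene']
[[0.0, 0.1, 0.2, 0.3, 0.4, 0.5, 0.6, 0.7, 0.8, 0.9, 1.0, 1.1, 1.2, 1.3, 1.4, 1.5, 1.6, 1.7, 1.8, 1.9, 2.0, 2.1, 2.2, 2.3, 2.4, 2.5, 2.6, 2.7, 2.8, 2.9, 3.0, 3.1], [0.082, 0.07, 0.057, 0.051, 0.051, 0.058, 0.074, 0.102, 0.13, 0.155, 0.18, 0.209, 0.233, 0.254, 0.272, 0.284, 0.289, 0.299, 0.297, 0.287, 0.276, 0.26, 0.242, 0.218, 0.196, 0.173, 0.149, 0.123, 0.12, 0.11, 0.097, 0.089], [0.099, 0.092, 0.084, 0.075, 0.075, 0.082, 0.09, 0.095, 0.096, 0.095, 0.089, 0.086, 0.084, 0.09, 0.105, 0.135, 0.181, 0.232, 0.285, 0.341, 0.301, 0.249, 0.198, 0.153, 0.122, 0.103, 0.096, 0.097, 0.1, 0.104, 0.103, 0.101]]
```

Request:
{"api": "arm_command", "payload": {"deltas": [[[0,0,0],-0.08],[[0,0,0],-0.08],[[0,0,0],-0.08],[[0,0,0],-0.08],[[0,0,0],-0.08],[[0,0,0],-0.08],[[0,0,0],-0.08],[[0,0,0],-0.08]], "hand": 45, "grip_force": 30}}

```text
time_s: 3.27
tcp_pos: [257.7, -596.7, 250.3]
eef_rot: [-2.717, -1.577, 0.0]
ft_force: [0.6, 0.9, -0.4]
gripper_width: 45.0
grasp_force: 0.0
```

```bash
cat > go.py <<'E'
import sys
from h import *
o=get_obs(); p=np.array(o['tcp_pos']); r=np.array(o['eef_rot']); psi=2*np.arctan2(r[1],r[0])
x,y,z,ps=map(float,sys.argv[1:5]); d=np.array([x,y,z])-p
turn=(psi-ps+np.pi/2)%np.pi-np.pi/2
c,s=np.cos(psi),np.sin(psi)
print('t',o['time_s'],'psi',psi%np.pi,'shift',(d[0]*c+d[1]*s).round(1),(d[0]*s-d[1]*c).round(1),(-d[2]).round(1),'turn last',turn.round(3),'w',o['gripper_width'],'f',o['grasp_force'],o['ft_force'])
E
echo
```

```text
(no output)
```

Request:
{"api": "arm_command", "payload": {"deltas": [[[12,0,0],0],[[25,-1,5],0],[[25,-1,5],0],[[25,-1,5],0],[[25,-1,5],0],[[25,-1,5],0],[[25,-1,5],0],[[25,-1,5],0],[[25,-1,5],0],[[25,-1,5],0],[[25,-1,5],0],[[25,-1,5],0],[[25,-1,5],0],[[25,-1,5],0],[[25,0,5],0],[[25,0,5],0],[[25,0,5],0],[[13,0,5],0],[[0,0,0],-0.07],[[0,0,0],0]]}}

```text
time_s: 4.93
tcp_pos: [459.3, -219.7, 165.3]
eef_rot: [-2.66, -1.669, -0.001]
ft_force: [-0.1, -0.3, 0.3]
gripper_width: 45.1
grasp_force: 0.0
```

```bash
python3 go.py 457 -222 33 1.12
```

```text
t 4.9333 psi 1.120744689355659 shift -3.1 -1.0 132.3 turn last 0.001 w 45.082993561440965 f 0.0 [-0.11043302 -0.26000521  0.25128392]
```

Request:
{"api": "arm_command", "payload": {"deltas": [[[-3,-1,10],0],[[0,0,20],0],[[0,0,20],0],[[0,0,20],0],[[0,0,20],0],[[0,0,15],0],[[0,0,12],0],[[0,0,9],0],[[0,0,6],0],[[0,0,0],0],[[0,0,0],0]]}}

```text
time_s: 5.85
tcp_pos: [456.7, -224.4, 33.6]
eef_rot: [2.664, 1.664, 0.0]
ft_force: [0.1, -0.5, 0.6]
gripper_width: 45.0
grasp_force: 0.0
```

Run:
```python
from h import *
c=grab_frame("scene"); a,b,w,h=270,170,140,105
cv2.imwrite('pics/s1.png',cv2.resize(c['frame'][b:b+h,a:a+w],(800,600),interpolation=cv2.INTER_CUBIC))
```

```text
(no output)
```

View pics/s1.png

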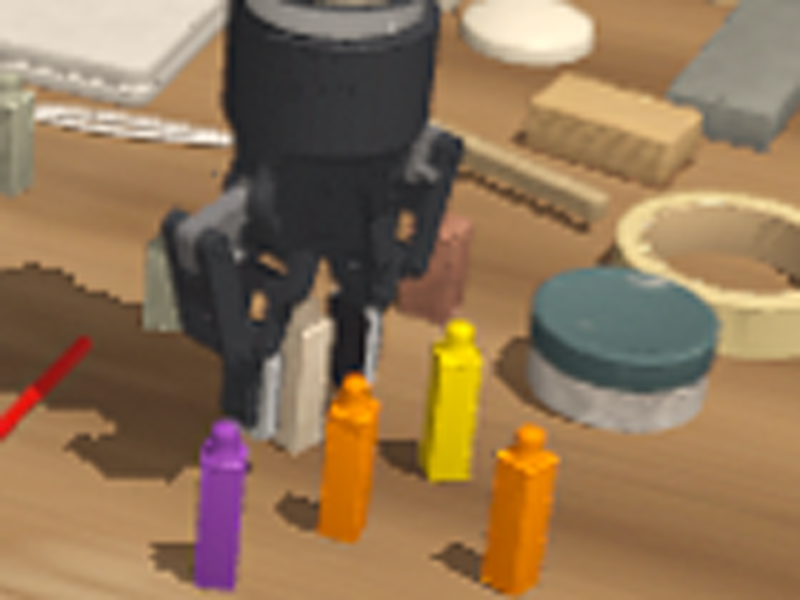

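The cream stone at crop (305,390) stands between the pads (270 and 365) and all neighbours are clear. Close and lift.

Request:
{"api": "arm_command", "payload": {"deltas": [[[0,0,0],0],[[0,0,0],0],[[0,0,0],0],[[0,0,0],0],[[0,0,0],0],[[0,0,0],0],[[0,0,0],0],[[0,0,0],0],[[0,0,-5],0],[[0,0,-10],0],[[0,0,-20],0],[[0,0,-20],0],[[0,0,-20],0],[[0,0,-15],0],[[0,0,0],0]], "hand": 8, "grip_force": 35}}

```text
time_s: 7.15
tcp_pos: [458.4, -225.0, 126.7]
eef_rot: [2.659, 1.663, 0.006]
ft_force: [0.3, -0.4, -0.1]
gripper_width: 14.6
grasp_force: 35.1
```

```bash
python3 go.py 442 60.5 44 1.12
```

```text
t 7.15 psi 1.1177140588422563 shift 249.5 -139.7 82.7 turn last -0.002 w 14.63717409691698 f 35.103453397750854 [ 0.2993462  -0.44443768 -0.0883458 ]
```

Request:
{"api": "arm_command", "payload": {"deltas": [[[8,-4,0],0],[[16,-9,0],0],[[20,-11,0],0],[[20,-11,0],0],[[20,-11,0],0],[[20,-11,0],0],[[20,-11,0],0],[[20,-11,0],0],[[20,-12,0],0],[[20,-12,0],0],[[20,-12,0],0],[[20,-12,0],0],[[16,-8,0],0],[[8,-4,0],0],[[2,-1,0],0],[[0,0,0],0],[[0,0,0],0]]}}

```text
time_s: 8.57
tcp_pos: [439.8, 60.6, 123.0]
eef_rot: [2.665, 1.664, -0.002]
ft_force: [-0.1, -0.4, 0.2]
gripper_width: 14.5
grasp_force: 35.1
```

```bash
python3 go.py 442 60.5 44 1.12
python3 - <<'E'
from fit import *
# stone position in hand from both cameras
cams={n:grab_frame(n) for n in("top","scene")}
p=get_obs()['tcp_pos']
ms={}
for n,c in cams.items():
    g=proj(c,[p])[0]
    r=[a for a in regions_of("tall_stone_mid",n) if np.linalg.norm(np.array(a['xy'])-g)<25]
    print(n,g.round(1),[(np.round(a['xy'],1).tolist(),a['conf'],int(a['pixels'].sum())) for a in r])
    a,b=(g-[50,40]).astype(int)
    cv2.imwrite(f'pics/h_{n}.png',cv2.resize(c['frame'][max(b,0):b+80,max(a,0):a+100],(400,320),interpolation=cv2.INTER_CUBIC))
cv2.imwrite('pics/h1.png',np.hstack([cv2.imread('pics/h_top.png'),cv2.imread('pics/h_scene.png')]))
E
```

```text
t 8.5667 psi 1.1163043167299493 shift 0.9 2.1 79.0 turn last -0.004 w 14.523518974181219 f 35.1025664806366 [-0.12617757 -0.36259211  0.22603189]
top [219.6 219.9] []
scene [206.7 175.4] [([206.4, 178.8], 0.54, 124)]
```

View pics/h1.png

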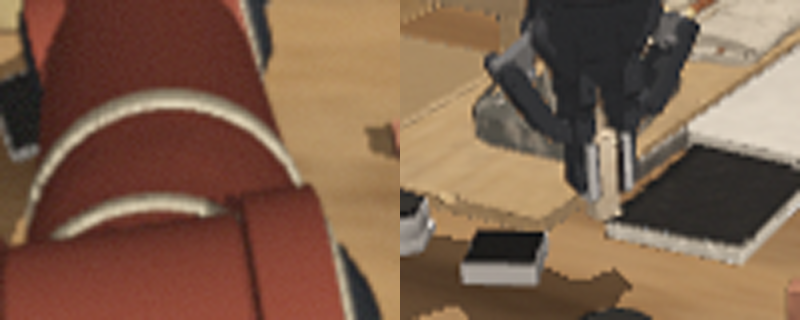

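The stone is held upright with its knob up (right half, 605,170), clear of the low riser below. Lower and release.

Request:
{"api": "arm_command", "payload": {"deltas": [[[1,2,10],0],[[0,0,15],0],[[0,0,15],0],[[0,0,13],0],[[0,0,10],0],[[0,0,7],0],[[0,0,4],0],[[0,0,3],0],[[0,0,2],0],[[0,0,0],0],[[0,0,0],0],[[0,0,0],0]]}}

```text
time_s: 9.77
tcp_pos: [442.6, 61.9, 44.7]
eef_rot: [2.663, 1.666, 0.001]
ft_force: [-0.5, 0.2, -0.4]
gripper_width: 14.8
grasp_force: 35.1
```

```bash
python3 go.py 442 60.5 44 1.12
```

```text
t 9.7667 psi 1.1178598237639812 shift -1.5 0.1 0.7 turn last -0.002 w 14.840914585098199 f 35.126895904541016 [-0.49473115  0.21507345 -0.37263416]
```

Request:
{"api": "arm_command", "payload": {"deltas": [[[-1,0,0.4],0],[[0,0,0.4],0],[[0,0,0],0],[[0,0,0],0]]}}

```text
time_s: 10.1
tcp_pos: [442.0, 60.8, 44.0]
eef_rot: [2.663, 1.666, 0.001]
ft_force: [-1.1, -0.3, 5.8]
gripper_width: 14.4
grasp_force: 35.6
```

Request:
{"api": "arm_command", "payload": {"deltas": [[[0,0,0],0],[[0,0,0],0],[[0,0,0],0],[[0,0,0],0],[[0,0,0],0],[[0,0,0],0],[[0,0,-8],0],[[0,0,-15],0],[[0,0,-20],0],[[0,0,-20],0],[[0,0,-20],0],[[0,0,-20],0],[[0,0,-10],0],[[0,0,0],0]], "hand": 40}}

```text
time_s: 11.27
tcp_pos: [443.3, 61.2, 159.1]
eef_rot: [2.662, 1.664, 0.008]
ft_force: [0.6, -0.4, 0.1]
gripper_width: 40.2
grasp_force: 0.0
```

```bash
python3 go.py 516 -148.5 110 0.37; python3 go.py 592 -36 110 1.6
```

```text
t 11.2667 psi 1.1176041760235496 shift -156.6 157.2 49.1 turn last 0.748 w 40.183130005568096 f 0.0 [ 0.57735766 -0.4399455   0.11580807]
t 11.2667 psi 1.1176041760235496 shift -22.2 176.3 49.1 turn last -0.482 w 40.183130005568096 f 0.0 [ 0.57735766 -0.4399455   0.11580807]
```

Request:
{"api": "arm_command", "payload": {"deltas": [[[-1,8,0],0],[[-2,16,0],0],[[-3,24,0],0],[[-3,24,0],0],[[-3,24,0],0],[[-3,24,0],0],[[-3,24,0],0],[[-2,16,0],0],[[-2,12,0],0],[[0,4,0],0],[[0,0,0],-0.08],[[0,0,0],-0.08],[[0,0,0],-0.08],[[0,0,0],-0.08],[[0,0,0],-0.08],[[0,0,0],-0.08],[[0,0,0],0],[[0,0,0],0]]}}

```text
time_s: 12.77
tcp_pos: [589.9, -35.8, 155.7]
eef_rot: [-2.192, -2.248, 0.002]
ft_force: [0.8, -0.1, 0.0]
gripper_width: 40.0
grasp_force: 0.0
```

```bash
python3 go.py 592.5 -36.5 31 1.6
python3 - <<'E'
from fit import *
cams={n:grab_frame(n) for n in("top","scene")}
x,f,u=fit("tall_stone_mid",cams,(442,60),z0=10); print(x,f,u)
E
```

```text
t 12.7667 psi 1.5961208070858603 shift -0.8 2.6 124.7 turn last -0.004 w 39.960041712137965 f 0.0 [ 0.76542047 -0.11153935  0.04965692]
[441.6172894   63.58032737  -0.77014836] 0.2474686988357303 ['top', 'scene']
```

Request:
{"api": "arm_command", "payload": {"deltas": [[[-1,2,10],0],[[0,0,20],0],[[0,0,20],0],[[0,0,20],0],[[0,0,20],0],[[0,0,15],0],[[0,0,10],0],[[0,0,6],0],[[0,0,4],0],[[0,0,0],0],[[0,0,0],0]]}}

```text
time_s: 13.88
tcp_pos: [593.0, -36.8, 32.0]
eef_rot: [2.191, 2.251, 0.001]
ft_force: [-0.2, 0.3, -0.0]
gripper_width: 40.3
grasp_force: 0.0
```

```bash
python3 go.py 592.5 -36.5 31 1.6;python3 - <<'E'
from h import *
c=grab_frame("scene"); a,b,w,h=190,140,140,105
cv2.imwrite('pics/s2.png',cv2.resize(c['frame'][b:b+h,a:a+w],(800,600),interpolation=cv2.INTER_CUBIC))
E
```

```text
t 13.8833 psi 1.5977794179838847 shift 0.3 -0.5 1.0 turn last -0.002 w 40.34711337092568 f 0.0 [-0.19952678  0.30185031 -0.01753761]
```

View pics/s2.png

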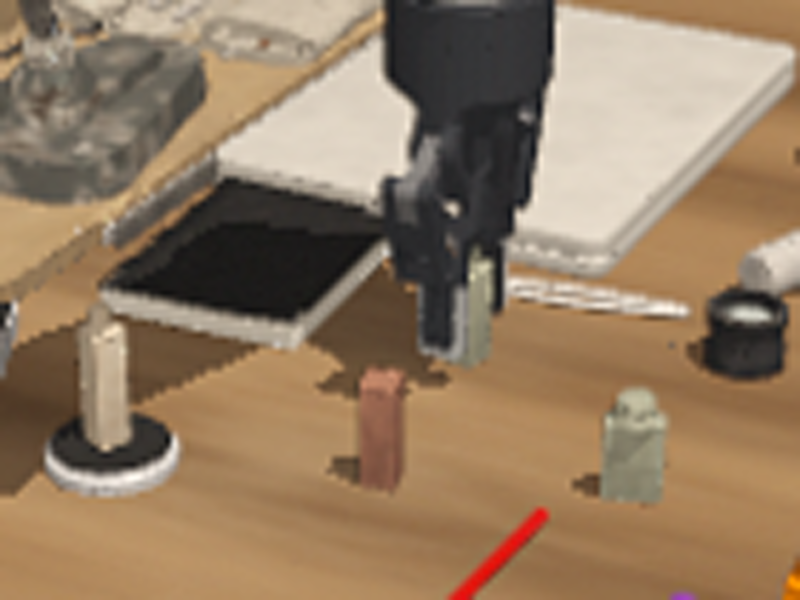

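The tall stone stands centred on the round riser (105,440), and the middle stone is between the pads (480,310). Close and lift.

Request:
{"api": "arm_command", "payload": {"deltas": [[[0,0,0],0],[[0,0,0],0],[[0,0,0],0],[[0,0,0],0],[[0,0,0],0],[[0,0,0],0],[[0,0,0],0],[[0,0,0],0],[[0,0,-5],0],[[0,0,-10],0],[[0,0,-20],0],[[0,0,-20],0],[[0,0,-20],0],[[0,0,-15],0],[[0,0,0],0],[[0,0,0],0]], "hand": 8}}

```text
time_s: 15.27
tcp_pos: [592.8, -36.9, 122.3]
eef_rot: [2.191, 2.25, 0.002]
ft_force: [-0.5, -0.5, -0.5]
gripper_width: 17.4
grasp_force: 35.3
```

```bash
python3 go.py 491 176.5 50 1.6
```

```text
t 15.2667 psi 1.597667360955968 shift 216.0 -96.0 72.3 turn last -0.002 w 17.440293766708272 f 35.30707240104675 [-0.48234784 -0.54394105 -0.51912225]
```

Request:
{"api": "arm_command", "payload": {"deltas": [[[9,-4,0],0],[[18,-8,0],0],[[22,-10,0],0],[[22,-10,0],0],[[22,-10,0],0],[[22,-10,0],0],[[22,-10,0],0],[[22,-10,0],0],[[22,-10,0],0],[[18,-8,0],0],[[12,-5,0],0],[[5,-1,0],0],[[0,0,0],0],[[0,0,0],0],[[0,0,0],0]]}}

```text
time_s: 16.52
tcp_pos: [491.0, 175.0, 121.0]
eef_rot: [2.193, 2.249, -0.002]
ft_force: [-0.6, -0.1, -1.1]
gripper_width: 17.9
grasp_force: 35.3
```

```bash
python3 go.py 491 176.5 49 1.6
```

```text
t 16.5167 psi 1.5957157378010767 shift 1.5 -0.0 72.0 turn last -0.004 w 17.89579118641212 f 35.30748009681702 [-0.62011481 -0.05851406 -1.13274759]
```

Request:
{"api": "arm_command", "payload": {"deltas": [[[1,0,10],0],[[0,0,15],0],[[0,0,15],0],[[0,0,12],0],[[0,0,8],0],[[0,0,5],0],[[0,0,3],0],[[0,0,2],0],[[0,0,1],0],[[0,0,0],0],[[0,0,0],0],[[0,0,0],0]]}}

```text
time_s: 17.52
tcp_pos: [491.0, 177.7, 51.0]
eef_rot: [2.191, 2.251, 0.002]
ft_force: [0.4, -0.2, -0.3]
gripper_width: 17.7
grasp_force: 35.3
```

```bash
python3 go.py 491 176.5 48.5 1.6
```

```text
t 17.5167 psi 1.5978395385087105 shift -1.2 -0.1 2.5 turn last -0.002 w 17.679525755063228 f 35.30724763870239 [ 0.36768659 -0.15116861 -0.31796058]
```

Request:
{"api": "arm_command", "payload": {"deltas": [[[-1,0,0.7],0],[[0,0,0.5],0],[[0,0,0.4],0],[[0,0,0],0],[[0,0,0],0]]}}

```text
time_s: 17.93
tcp_pos: [490.8, 176.3, 49.4]
eef_rot: [2.191, 2.251, 0.0]
ft_force: [-0.4, -0.3, 5.0]
gripper_width: 17.7
grasp_force: 35.8
```

Contact. Release and rise.

Request:
{"api": "arm_command", "payload": {"deltas": [[[0,0,0],0],[[0,0,0],0],[[0,0,0],0],[[0,0,0],0],[[0,0,0],0],[[0,0,0],0],[[0,0,-8],0],[[0,0,-15],0],[[0,0,-20],0],[[0,0,-20],0],[[0,0,-20],0],[[0,0,-20],0],[[0,0,-10],0],[[0,0,0],0]], "hand": 45}}

```text
time_s: 19.1
tcp_pos: [492.1, 177.2, 164.5]
eef_rot: [2.19, 2.249, 0.008]
ft_force: [1.0, 0.3, -0.1]
gripper_width: 44.7
grasp_force: 0.0
```

```bash
python3 go.py 516 -148.5 26 0.37
```

```text
t 19.1 psi 1.5976412214583766 shift -326.2 15.1 138.5 turn last 1.228 w 44.704399036560964 f 0.0 [ 1.02288331  0.34983272 -0.11692471]
```

Request:
{"api": "arm_command", "payload": {"deltas": [[[-10,0,0],0],[[-20,1,0],0],[[-26,1,0],0],[[-26,1,0],0],[[-26,1,0],0],[[-26,1,0],0],[[-26,1,0],0],[[-26,1,0],0],[[-26,1,0],0],[[-26,1,0],0],[[-26,2,0],0],[[-26,2,0],0],[[-20,1,0],0],[[-12,1,0],0],[[-4,0,0],0]]}}

```text
time_s: 20.35
tcp_pos: [513.3, -152.1, 160.4]
eef_rot: [-2.195, -2.245, 0.004]
ft_force: [0.2, 0.2, 0.4]
gripper_width: 45.2
grasp_force: 0.0
```

Request:
{"api": "arm_command", "payload": {"deltas": [[[0,0,0],0.07],[[0,0,0],0.07],[[0,0,0],0.08],[[0,0,0],0.08],[[0,0,0],0.08],[[0,0,0],0.08],[[0,0,0],0.08],[[0,0,0],0.08],[[0,0,0],0.08],[[0,0,0],0.08],[[0,0,0],0.08],[[0,0,0],0.08],[[0,0,0],0.08],[[0,0,0],0.08],[[0,0,0],0.07],[[0,0,0],0.06],[[0,0,0],0],[[0,0,0],0]]}}

```text
time_s: 21.85
tcp_pos: [514.2, -147.5, 161.4]
eef_rot: [-3.086, -0.58, 0.002]
ft_force: [0.2, 1.0, -0.5]
gripper_width: 44.8
grasp_force: 0.0
```

```bash
python3 go.py 516 -148.5 26 0.37
```

```text
t 21.85 psi 0.37141440302359463 shift 1.3 1.6 135.4 turn last 0.001 w 44.810945194100256 f 0.0 [ 0.17299751  1.03125778 -0.54511913]
```

Request:
{"api": "arm_command", "payload": {"deltas": [[[1,1,10],0],[[0,0,20],0],[[0,0,20],0],[[0,0,20],0],[[0,0,20],0],[[0,0,18],0],[[0,0,12],0],[[0,0,8],0],[[0,0,4],0],[[0,0,3],0],[[0,0,0],0],[[0,0,0],0]]}}

```text
time_s: 22.85
tcp_pos: [516.3, -149.6, 27.4]
eef_rot: [3.088, 0.575, 0.002]
ft_force: [0.5, 1.0, 0.0]
gripper_width: 45.1
grasp_force: 0.0
```

```bash
python3 go.py 516 -148.5 26 0.37;python3 - <<'E'
from h import *
c=grab_frame("scene"); a,b,w,h=240,150,120,90
cv2.imwrite('pics/s3.png',cv2.resize(c['frame'][b:b+h,a:a+w],(800,600),interpolation=cv2.INTER_CUBIC))
E
```

```text
t 22.85 psi 0.367966461656671 shift 0.2 -1.1 1.4 turn last -0.002 w 45.07646266245583 f 0.0 [0.52044748 1.01304096 0.04949379]
```

View pics/s3.png

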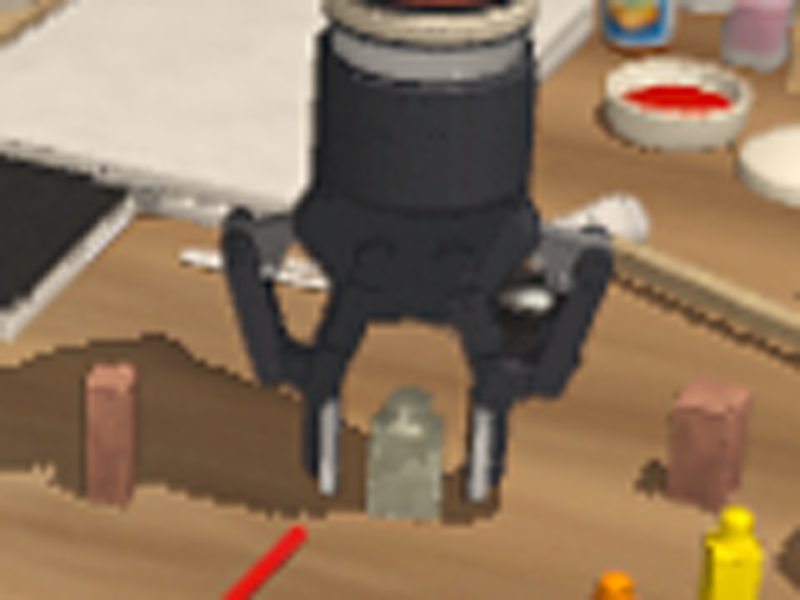

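The short stone is at crop (405,460), centred between the pads (327 and 482). Close and lift.

Request:
{"api": "arm_command", "payload": {"deltas": [[[0,0,2],0],[[0,0,0],0],[[0,0,0],0],[[0,0,0],0],[[0,0,0],0],[[0,0,0],0],[[0,0,0],0],[[0,0,0],0],[[0,0,-5],0],[[0,0,-10],0],[[0,0,-20],0],[[0,0,-20],0],[[0,0,-25],0],[[0,0,-25],0],[[0,0,-15],0],[[0,0,0],0],[[0,0,0],0]], "hand": 18}}

```text
time_s: 24.32
tcp_pos: [515.9, -149.5, 145.7]
eef_rot: [3.088, 0.574, 0.002]
ft_force: [0.1, -0.6, -1.5]
gripper_width: 25.6
grasp_force: 34.4
```

```bash
python3 go.py 488 271.5 52.5 0.37
```

```text
t 24.3167 psi 0.36783258214606046 shift 125.4 -402.9 93.2 turn last -0.002 w 25.586206730773895 f 34.37037169933319 [ 0.10801598 -0.55879288 -1.49627181]
```

Request:
{"api": "arm_command", "payload": {"deltas": [[[3,-10,0],0],[[6,-20,0],0],[[8,-26,0],0],[[8,-26,0],0],[[8,-26,0],0],[[8,-26,0],0],[[8,-26,0],0],[[8,-26,0],0],[[8,-26,0],0],[[8,-26,0],0],[[8,-26,0],0],[[8,-26,0],0],[[8,-26,0],0],[[8,-26,0],0],[[8,-26,0],0],[[7,-20,0],0],[[3,-10,0],0],[[2,-5,0],0],[[0,0,0],0],[[0,0,0],0]]}}

```text
time_s: 25.98
tcp_pos: [487.4, 269.8, 144.3]
eef_rot: [3.087, 0.572, -0.002]
ft_force: [-0.2, 0.2, -1.3]
gripper_width: 25.3
grasp_force: 34.4
```

```bash
python3 go.py 488 271.5 52.5 0.37
python3 - <<'E'
from fit import *
cams={n:grab_frame(n) for n in("top","scene")}
for k,g,z in(("tall_stone_mid",(442,61),10),("middle_stone_mid",(491,176),17)):
    ms=masks(k,cams,g)
    for n in ms: x,f,u=fit(k,cams,g,z0=z,ms={n:ms[n]}); print(k,x.round(1),f.round(3),u)
c=cams['scene'];a,b,w,h=120,120,140,105
cv2.imwrite('pics/s4.png',cv2.resize(c['frame'][b:b+h,a:a+w],(800,600),interpolation=cv2.INTER_CUBIC))
E
```

```text
t 25.9833 psi 0.36630946662679725 shift 1.2 -1.4 91.8 turn last -0.004 w 25.270224526099824 f 34.434072375297546 [-0.16817887  0.21877938 -1.27829448]
tall_stone_mid [442.1  62.6  -2.1] 0.008 ['top']
tall_stone_mid [441.2  64.1  -1.2] 0.08 ['scene']
middle_stone_mid [490.6 177.1  -1.5] 0.029 ['top']
middle_stone_mid [490.3 178.9  -1.3] 0.06 ['scene']
```

View pics/s4.png

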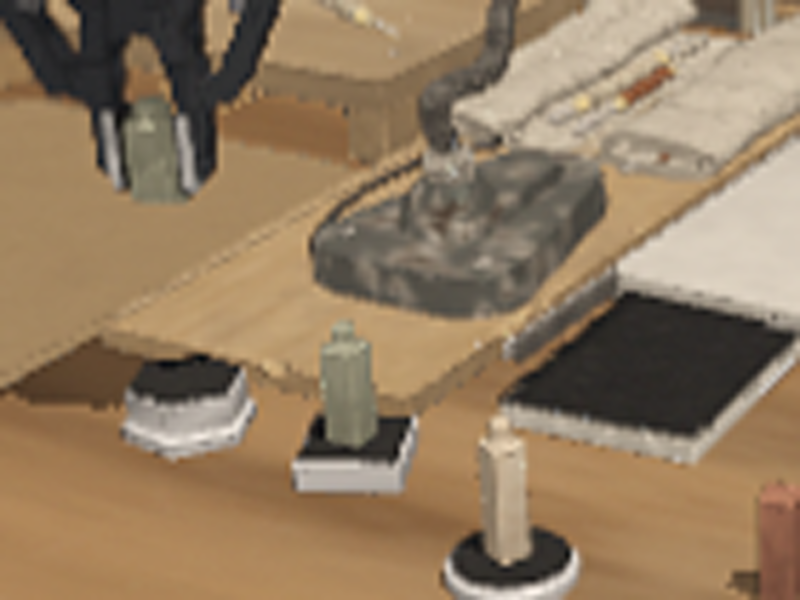

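Tall (505,500) and middle (347,390) stand centred on their risers. The short stone is held above the hexagonal one (190,400). Lower it.

Request:
{"api": "arm_command", "payload": {"deltas": [[[1,-1,10],0],[[0,0,18],0],[[0,0,18],0],[[0,0,16],0],[[0,0,12],0],[[0,0,8],0],[[0,0,4],0],[[0,0,2],0],[[0,0,1],0],[[0,0,0.5],0],[[0,0,0],0],[[0,0,0],0],[[0,0,0],0]]}}

```text
time_s: 27.37
tcp_pos: [488.4, 272.9, 56.0]
eef_rot: [-3.088, -0.574, -0.002]
ft_force: [0.0, -0.1, -0.1]
gripper_width: 25.3
grasp_force: 34.4
```

```bash
python3 go.py 488 271.5 52.5 0.37
```

```text
t 27.3667 psi 0.3678186679022719 shift -0.9 1.2 3.5 turn last -0.002 w 25.322802125308918 f 34.42022502422333 [ 0.00024049 -0.13445106 -0.07544166]
```

Request:
{"api": "arm_command", "payload": {"deltas": [[[-1,1,1],0],[[0,0,0.8],0],[[0,0,0.5],0],[[0,0,0],0],[[0,0,0],0]]}}

```text
time_s: 27.78
tcp_pos: [487.5, 271.5, 53.1]
eef_rot: [-3.089, -0.575, 0.0]
ft_force: [-0.3, -0.4, 0.3]
gripper_width: 25.2
grasp_force: 34.4
```

Request:
{"api": "arm_command", "payload": {"deltas": [[[0,0,0.5],0],[[0,0,0.4],0],[[0,0,0],0],[[0,0,0],0]]}}

```text
time_s: 28.12
tcp_pos: [487.6, 271.5, 52.4]
eef_rot: [-3.088, -0.575, -0.0]
ft_force: [0.1, -0.1, 2.0]
gripper_width: 25.2
grasp_force: 34.6
```

Light contact. Release, rise and back off.

Request:
{"api": "arm_command", "payload": {"deltas": [[[0,0,0],0],[[0,0,0],0],[[0,0,0],0],[[0,0,0],0],[[0,0,0],0],[[0,0,0],0],[[0,0,0],0],[[0,0,-8],0],[[0,0,-15],0],[[0,0,-20],0],[[0,0,-20],0],[[0,0,-20],0],[[0,0,-20],0],[[0,0,-20],0],[[0,0,-10],0],[[0,0,0],0],[[0,0,0],0]], "hand": 45}}

```text
time_s: 29.53
tcp_pos: [487.4, 271.5, 185.4]
eef_rot: [-3.088, -0.575, -0.001]
ft_force: [-0.8, 0.0, -0.2]
gripper_width: 45.0
grasp_force: 0.0
```

Run:
```python
from fit import *
cams={n:grab_frame(n) for n in("top","scene")}
for k,g,z in(("short_stone_mid",(488,271.5),27),("plain_slim_mid",(479,-50),0),("plain_stout_mid",(577,-240),0)):
    ms=masks(k,cams,g)
    for n in ms: x,f,u=fit(k,cams,g,z0=z,ms={n:ms[n]}); print(k,x.round(1),f.round(3),u)
c=cams['scene'];a,b,w,h=120,130,140,105
cv2.imwrite('pics/s5.png',cv2.resize(c['frame'][b:b+h,a:a+w],(800,600),interpolation=cv2.INTER_CUBIC))
```

```text
short_stone_mid [435.1 214.8  -2. ] 0.515 ['scene']
plain_slim_mid [ 4.801e+02 -5.120e+01  1.000e-01] 0.028 ['top']
plain_slim_mid [479.4 -48.8  -1.4] 0.015 ['scene']
plain_stout_mid [ 579.  -240.7   -1.5] 0.022 ['scene']
```

View pics/s5.png

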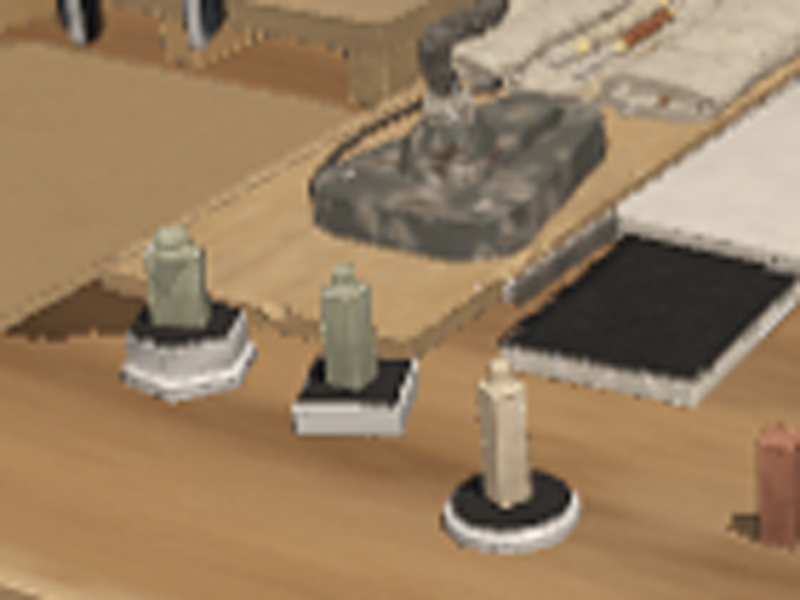

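All three stones stand upright and centred: short (178,290), middle (347,340), tall (503,450). The gripper is clear and the red stones have not moved. Handing in.

```bash
python3 -c "
from station import *
print(close_job())"
```

```text
the job is handed in; nothing more can be done
None
```

The job is handed in at about 30 s: all three knobbed stones stand upright and released on their own risers, about 4 mm or less off centre by my camera estimates, and the red stones, loupe and tin were not touched; the hand-in gave no verdict.

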